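Lock the dosing chamber onto the grinder outlet

ROBOT

A 6-joint arm with a two-finger parallel gripper is mounted at the origin on the work surface. World frame = base frame: x ahead of the robot, y to its left, z up, the work surface at z = 0. Lengths are in m, angles in rad, forces in N, time in s.
With the tool pointing down it reaches from about 0.35 to 0.975 m from the base axis. Payload 4.9 kg.
Tool frame: the origin (TCP) lies midway between the tips of the shut fingers; the grasp point (between the pads) lies 19 mm behind it; z points along the fingers, y is the direction in which the jaws open and shut (so a half turn about z gives the same grasp; the last joint's range is limited). The gripper opens to 85 mm and grips with 20 to 120 N. Pads are 22 mm wide; open, the fingers measure 114 mm over their backs; the gripper's body (76 mm by 85 mm) begins 54 mm behind the grasp point. The pads swing forward as they close: fully open they stand 13 mm farther back than shut.
Start: joints at [-1.265, 0.053, 1.613, -0, 1.476, -0.119], TCP at [0.258, -0.569, 0.231] pointing down, gripper open.
Joint ranges: [-3.01, 3.01], [-1.01, 2.22], [0.06, 2.58], [-1.02, 4.17], [0.09, 2.62], [-3.14, 3.14]. Speed limits (rad/s): [2.57, 2.57, 3.14, 3.14, 3.14, 3.14].

INTERFACE

Orientations are given as a rotation vector (axis times angle).
In Python, from station import ctrl gives the robot as it stands.
- The arm moves only by the tool play_rows, never from a script. Its argument "motion" is a list that holds one entry, the list of rows, each a list of 7 numbers: the closure, from -1 (fully open) to 1 (shut), then the shift along the tool's x, y, z in cm, then the turn, a rotation vector about the tool's x, y, z in degrees. A call has 1 to 20 rows; each row is the pose to reach, as a shift and turn from the pose measured when the call began, along the tool's axes at that moment; what a row does not reach only later rows make up. A row lasts 1/8 s, in which the tool goes at most 62.5 mm and 10.7 degrees, less where a joint would pass 70% of its speed; a pose out of reach is approached as far as the arm can. A call with a gripper value outside its range is refused whole. The fingers move at their own pace and stop on an object; "newtons" is the grip in N (left out, the last holds). Time passes only in rows, so rows that repeat a pose let the fingers close. It gives the time, the measured TCP pose, the force and the opening at its end, in the units of the state.
- ctrl.get_obs(): the state, without advancing time (a new reading comes with each control period).
- ctrl.get_image(name): name is "side" or "top"; returns a dict with "color" (420x560x3 uint8, red, green, blue), "mtx" (3x3 intrinsics, pixels), "D" ([k1, k2, p1, p2, k3] as OpenCV has them; the pictures are not rectified), "T" (4x4, takes a point from camera to world coordinates). Camera axes: x right, y up, looking along -z (the intrinsics and any distortion apply to the point x, -y, -z); pixel columns grow to the right and rows downward; lengths in m; the calibration is good to about 2 mm. A picture is of the moment at which its call begins. There is no depth.
- ctrl.finish_job(): hands the job in, once; it reports no verdict.
The state is a dict: "t": time; "q": joint angles; "dq": joint speeds; "effort": joint torques, N m; "tool_pos": TCP position; "tool_rot": TCP orientation; "contact_force": force on the tool from outside, world axes, zero at the start; "wrist_torque": the same for the moment, N m; "opening": finger opening in m.
Only numpy, scipy, OpenCV 4.12 (cv2) and the standard library are available. Lean on these libraries where they do the work, as an engineer would, in place of code of your own. Each camera call takes 0.05 s, during which the arm holds its last target.

TASK

Turn the yellow parking stop a quarter turn out of the way, slide the steel dosing chamber along its rails up against the gasket of the grinder outlet, then swing the red cam lever round its full quarter turn so that the cam draws the chamber tight. Leave the chamber locked with the stop turned out, and do not disturb the tamper, the mug or the jar.

Things in the scene. Friction and masses are not known exactly. Their poses are not given: they have to be found in the camera images.
- dock: Fixed dark steel base plate, 340 mm (own x) by 190 mm (own y), 12 mm thick, on the counter. Origin: centre of its underside, at counter height. Own +x: the way the chamber slides along the rails to the outlet; own +y to the left of that, z up. At its +x end stands the fixed grey outlet head, 100 x 96 mm, own x 70 to 170 mm, top z = 72 mm. Heights here are above the counter.
- gasket_face (a point): Centre of the front face (to dock -x) of the black rubber gasket on the outlet head, at dock x = 62, y = 0 mm, 44 mm up, when not pressed. It stands 8 mm proud of the head and is sprung at about 1.5 N per mm.
- stop (a joint): Angle (rad) of the yellow parking stop about a vertical axis. Near 0: its dog (70 long, 14 wide, z 15 to 27 mm) points to dock -x and blocks the chamber's sled at a gap of 50 mm. It grows counterclockwise seen from above to its end stop at 1.57: dog to dock -y, way free (free from about 1.0). Stiff, 0.15 N m; stays where it is left.
- stop_grip (a point): Middle of the stop's yellow bar knob, on the stop's axis (dock x = 20, y = -75 mm), 60 mm up. The bar is 60 mm long, 14 mm thick, z 42 to 74 mm, parallel to the dog: along dock x at stop = 0, along dock y at 1.57.
- gap (a joint): Gap (m) between dosing chamber and outlet: 0 fully home with the gasket pressed, greater towards dock -x, at most 0.095. The chamber meets the gasket at 0.008; its sled rubs with 3 N. Pressed a few mm into the gasket and let go, it may spring back, at most to 0.008. The cam's hook catches the chamber's brass draw pin only if the gap is under about 0.010.
- chamber_grip (a point): Middle of the black grip bar on the chamber's lid, 128 mm up, at dock x = -10 mm minus the gap, y = 0. The bar is 56 mm long along dock y, 14 mm thick along dock x, z 112 to 142 mm. The chamber is a steel cylinder 76 mm across, black lid 82 mm across, lid top z = 112 mm, on an aluminium sled; it moves along dock x only.
- cam (a joint): Angle (rad) of the steel hook cam and its red lever. Near 0: open, lever to dock +y, hook clear of the draw pin. It grows clockwise seen from above to its end stop at 1.57: locked, lever to dock +x, away from the chamber. Turning takes up to about 0.5 N m (5 N at the grip); it stays where it is left.
- lever_grip (a point): Middle of the red upright round grip at the end of the cam lever, 124 mm up: a cylinder 20 mm across, z 100 to 142 mm, fixed to the lever (it does not spin), 95 mm from the cam's axis. The red lever bar below it is 16 mm wide, z 91 to 100 mm.
- cam_axis (a point): Fixed point on the cam's vertical axis, at dock x = 115, y = 0 mm, 100 mm up, on top of the outlet head.
- tamper: Loose dark steel coffee tamper, standing, 58 mm across at the foot, 92 mm tall; origin under its centre. Leave alone.
- cup: Loose blue ceramic mug, 80 mm across, 70 mm tall, with a handle; origin under its centre. Leave alone.
- jar: Loose orange jar with blue cap, 72 mm across, 110 mm tall; origin under its centre. Leave alone.

How it is judged:
By the outcome, as a careful person would: the job done as asked, in the order asked, and still so for the second after the job is handed in, with the robot touching nothing.
It also fails if it takes over 58 s, if anything falls off the work surface, if the arm or the gripper's body presses on something with over 40 N, if the wrist force passes 120 N, or if a joint passes its speed limit or range.

## Working session

There is one attempt and no reset: what is moved stays moved. The work goes in short steps, Python scripts to look and compute and a tool call to move; the robot and the scene stay as the last step left them, time stands still between calls to the robot, and variables do not carry over. Pictures are saved under pics/ and viewed, and the job is handed in when it is done.

Besides the shell and the picture viewer there is one more tool, called as name(argument=value, ...), one argument or row to a line, values as JSON. play_rows: Moves the arm, as the interface text tells. Its arguments: {"type":"object","properties":{"motion":{"type":"array"},"newtons":{"type":"number"}},"required":["motion"]}

```bash
ls; mkdir -p pics; python3 - <<'E'
from station import ctrl
import cv2,numpy as np
for n in("side","top"):
    i=ctrl.get_image(n); cv2.imwrite(f"pics/{n}0.png",i["color"][...,::-1]); np.savez(f"pics/{n}0.npz",**i)
    print(n,i["mtx"].tolist(),i["D"],np.round(i["T"],4).tolist())
print(ctrl.get_obs())
E
```

```text
pics
side [[409.5121872272979, 0.0, 282.4518594316654], [0.0, 409.5121872272979, 213.39425636960573], [0.0, 0.0, 1.0]] [0.02863281 0.         0.         0.         0.        ] [[0.9999, 0.0125, -0.011, 0.5271], [-0.0166, 0.6584, -0.7525, -0.5525], [-0.0022, 0.7525, 0.6586, 0.6453], [0.0, 0.0, 0.0, 1.0]]
top [[422.27652093343687, 0.0, 273.95106384556834], [0.0, 422.27652093343687, 209.14577393650035], [0.0, 0.0, 1.0]] [-0.12108948  0.          0.          0.          0.        ] [[0.0203, 0.9919, -0.1253, 0.4224], [-0.9992, 0.0244, 0.0314, 0.0676], [0.0342, 0.1246, 0.9916, 1.0746], [0.0, 0.0, 0.0, 1.0]]
{'t': 0.1, 'q': array([-1.26499158e+00,  5.32884734e-02,  1.61417135e+00,  3.37363038e-05,
        1.47597641e+00, -1.18996506e-01]), 'dq': array([ 0.00155407, -0.00046309, -0.00268929,  0.00012349,  0.00119026,
       -0.00112836]), 'effort': array([ 1.10482510e-03, -3.94901276e+01, -3.71363640e+01, -1.10300027e-04,
        3.92169823e-03, -1.03636012e-05]), 'tool_pos': array([ 0.25742789, -0.56890566,  0.23017866]), 'tool_rot': array([-3.06919743e+00, -6.61877742e-01,  2.17447315e-04]), 'contact_force': array([-0.40601621, -0.17079891, -0.18121317]), 'wrist_torque': array([ 0.04135275,  0.01117433, -0.00390564]), 'opening': 0.08559440902885085}
```

View pics/side0.png

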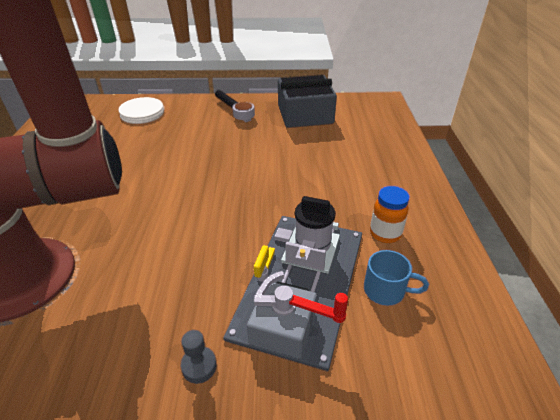

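View pics/top0.png

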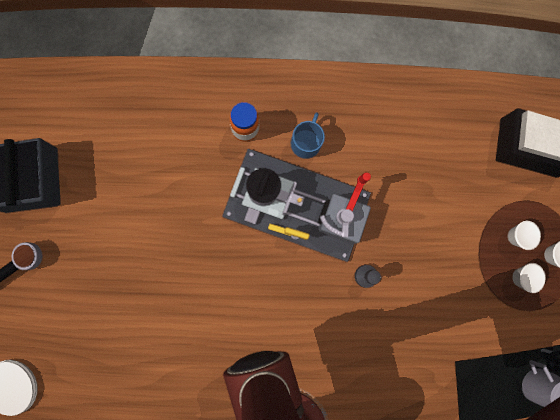

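The side view shows the dock with the outlet head nearest the camera at about (285,315), the chamber at (315,225), the stop at (263,262) and the lever grip at (341,305). The top view shows the dock around (295,205), with its +x pointing right and slightly down. I'll enlarge both.

```bash
python3 - <<'E'
import cv2
a=cv2.imread("pics/top0.png")[140:275,215:385]; cv2.imwrite("pics/topc.png",cv2.resize(a,None,fx=4.5,fy=4.4,interpolation=cv2.INTER_CUBIC))
a=cv2.imread("pics/side0.png")[185:375,215:375]; cv2.imwrite("pics/sidec.png",cv2.resize(a,None,fx=3,fy=3,interpolation=cv2.INTER_CUBIC))
E
```

```text
(no output)
```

View pics/topc.png

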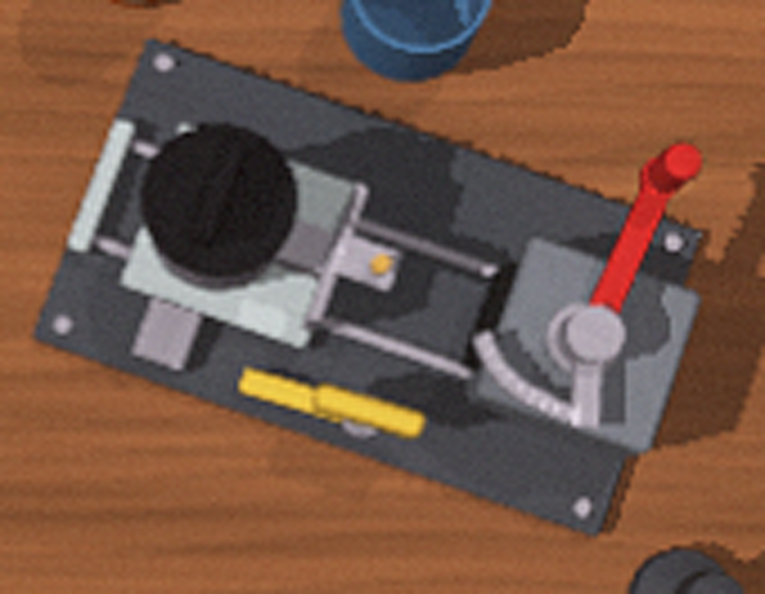

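View pics/sidec.png

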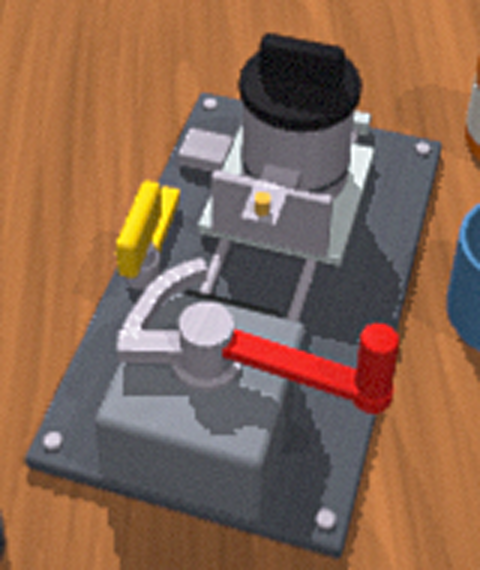

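```bash
cat > h.py <<'E'
import numpy as np, cv2
from scipy.optimize import least_squares
def proj(im,P):
    T=im["T"]; Pc=(np.atleast_2d(P)-T[:3,3])@T[:3,:3]; Pc=Pc*[1,-1,-1]
    return cv2.projectPoints(Pc,np.zeros(3),np.zeros(3),im["mtx"],im["D"])[0][:,0]
def ray(im,uv,z):
    n=cv2.undistortPoints(np.array([[uv]],float),im["mtx"],im["D"])[0,0]
    d=im["T"][:3,:3]@np.array([n[0],-n[1],-1]); o=im["T"][:3,3]
    return o+d*(z-o[2])/d[2]
def dw(p,D): # dock->world
    x,y,a=p; D=np.atleast_2d(D).astype(float); c,s=np.cos(a),np.sin(a)
    return np.c_[x+c*D[:,0]-s*D[:,1], y+s*D[:,0]+c*D[:,1], D[:,2]]
def wd(p,W):
    x,y,a=p; c,s=np.cos(a),np.sin(a); W=np.atleast_2d(W)
    return np.c_[c*(W[:,0]-x)+s*(W[:,1]-y), -s*(W[:,0]-x)+c*(W[:,1]-y), W[:,2]]
E
cat > fit.py <<'E'
from h import *
S=dict(np.load("pics/side0.npz"));T=dict(np.load("pics/top0.npz"))
C=np.array([[-.17,.095,.012],[.17,.095,.012],[.17,-.095,.012],[-.17,-.095,.012]])
tp=np.array([[150,40],[705,232],[600,533],[35,338]])/[4.5,4.4]+[215,140]
sp=np.array([[441,143],[340,545],[28,463],[205,93]])/3+[215,185]
for nm,L in(("top",[(T,tp)]),("side",[(S,sp)]),("both",[(T,tp),(S,sp)])):
    f=lambda p:np.concatenate([(proj(i,dw(p,C))-u).ravel() for i,u in L])
    r=least_squares(f,[.47,0,-1.9]); print(nm,r.x.round(4),np.round(r.fun,1))
p=r.x; np.save("dock.npy",p)
t=lambda u,z:ray(T,np.array(u)/[4.5,4.4]+[215,140],z)
s=lambda u,z:ray(S,np.array(u)/3+[215,185],z)
for n,W in(("lever top",t((682,160),.142)),("lever s",s((379,335),.142)),("cam t",t((596,331),.1)),
 ("stop a",t((318,397),.074)),("stop b",t((424,423),.074)),("lid bar t",t((222,192),.142)),("lidbar s a",s((264,36),.142)),("s b",s((342,47),.142)),("stop s a",s((150,183),.074)),("stop s b",s((122,245),.074))):
    print(n,W.round(4),(wd(p,W)[0]*1000).round(1))
for n,i,u in(("cup",T,(308,139)),("tamper",T,(367,275)),("jar",T,(244,115))):print(n,ray(i,u,.09).round(3),(wd(p,ray(i,u,.07))*1000).round())
E
python3 fit.py
```

```text
top [ 0.5701 -0.0273 -1.8911] [-0.3 -0.9  0.1 -0.4  0.7  1.  -0.5  0.2]
side [ 0.5726 -0.0245 -1.8935] [ 1.1 -1.3  1.6  2.3 -1.5 -1.5 -1.4 -1.4]
both [ 0.5717 -0.0257 -1.8922] [-0.8 -1.5 -0.5 -0.9  0.   0.4 -1.1 -0.5  0.6 -0.9  1.2  3.  -2.  -0.8
 -1.9 -1.1]
lever top [ 0.6208 -0.1718  0.142 ] [123.1  92.8 142. ]
lever s [ 0.6214 -0.1703  0.142 ] [121.5  92.8 142. ]
cam t [ 0.5354 -0.1361  0.1   ] [116.2   0.5 100. ]
stop a [0.499 0.007 0.074] [ -8.  -79.2  74. ]
stop b [ 0.4862 -0.0494  0.074 ] [ 49.5 -73.6  74. ]
lid bar t [0.5974 0.0608 0.142 ] [-90.2  -2.9 142. ]
lidbar s a [0.5765 0.0704 0.142 ] [-92.7 -25.8 142. ]
s b [0.6261 0.0582 0.142 ] [-96.8  25.2 142. ]
stop s a [0.5012 0.0047 0.074 ] [ -6.6 -76.5  74. ]
stop s b [ 0.4848 -0.048   0.074 ] [ 48.6 -75.3  74. ]
cup [ 0.72  -0.043  0.09 ] [[-31. 152.  70.]]
tamper [ 0.397 -0.185  0.09 ] [[ 211. -115.   70.]]
jar [0.776 0.114 0.09 ] [[-200.  156.   70.]]
```

```bash
cat > go.py <<'E'
from h import *
import sys
from station import ctrl
from scipy.spatial.transform import Rotation as R
p=np.load("dock.npy")
def rel(goals):
    """goals: list of (dock x,y,z mm of TCP, jaw angle deg in dock frame)"""
    o=ctrl.get_obs(); R0=R.from_rotvec(o["tool_rot"])
    print("t",o["t"],"F",o["contact_force"].round(1),"op",round(o["opening"],4))
    cur=wd(p,o["tool_pos"])[0]*1000; y=R0.as_matrix()[:,1]; z=R0.as_matrix()[:,2]
    print("cur dock",cur.round(1),"jaw",round(np.degrees(np.arctan2(y[1],y[0])-p[2]),1),"z",z.round(3),"q",o["q"].round(2))
    for x,yy,zz,j in goals:
        W=dw(p,[x/1e3,yy/1e3,zz/1e3])[0]; a=p[2]+np.radians(j)
        Y=np.array([np.cos(a),np.sin(a),0]);Z=np.array([0,0,-1.]);M=np.c_[np.cross(Y,Z),Y,Z]
        print((x,yy,zz,j),"->",(R0.inv().apply(W-o["tool_pos"])*100).round(2),(R0.inv()*R.from_matrix(M)).as_rotvec(degrees=True).round(1))
if __name__=="__main__": rel(eval(sys.argv[1]))
E
python3 go.py "[(20,-75,150,90),(20,-75,41,90)]"
```

```text
t 0.1 F [-0.4 -0.2 -0.2] op 0.0856
cur dock [ 614.7 -126.6  230.2] jaw 42.8 z [-0.001  0.002 -1.   ] q [-1.26  0.05  1.61  0.    1.48 -0.12]
(20, -75, 150, 90) -> [ 44.15 -40.15   8.1 ] [ -0.1  -0.1 -47.2]
(20, -75, 41, 90) -> [ 44.15 -40.13  19.  ] [ -0.1  -0.1 -47.2]
```

play_rows(
  motion=[
    [[0,44.15,-40.15,2,0,0,-47.2],[0,44.15,-40.15,2,0,0,-47.2],[0,44.15,-40.15,2,0,0,-47.2],[0,44.15,-40.15,2,0,0,-47.2],[0,44.15,-40.15,2,0,0,-47.2],[0,44.15,-40.15,2,0,0,-47.2],[0,44.15,-40.15,2,0,0,-47.2],[0,44.15,-40.15,2,0,0,-47.2],[0,44.15,-40.15,2,0,0,-47.2],[0,44.15,-40.15,2,0,0,-47.2],[0,44.15,-40.15,2,0,0,-47.2],[0,44.15,-40.15,8,0,0,-47.2],[0,44.15,-40.15,11,0,0,-47.2],[0,44.15,-40.15,11,0,0,-47.2],[0,44.15,-40.15,11,0,0,-47.2]],
  ],
  newtons=40,
)

```text
t: 1.98
tool_pos: [0.4949, -0.0218, 0.1225]
tool_rot: [-2.55, -1.835, -0.003]
contact_force: [0.1, 0.4, 1.1]
opening: 0.0427
```

```bash
python3 go.py "[(20,-75,41,90)]"; python3 - <<'E'
from station import ctrl
import cv2
o=[]
for n,r in(("side",(185,375,215,375)),("top",(140,275,215,385))):
    a=ctrl.get_image(n)["color"][...,::-1][r[0]:r[1],r[2]:r[3]]; o.append(cv2.resize(a,(390,480)))
cv2.imwrite("pics/a1.png",cv2.hconcat(o))
E
```

```text
t 1.975 F [0.1 0.4 1.1] op 0.0427
cur dock [ 20.6 -74.1 122.5] jaw 89.9 z [ 0.001  0.001 -1.   ] q [-0.2  -0.17  2.01  0.    1.3   0.13]
(20, -75, 41, 90) -> [ 0.05 -0.1   8.15] [ 0.1 -0.1 -0.1]
```

View pics/a1.png

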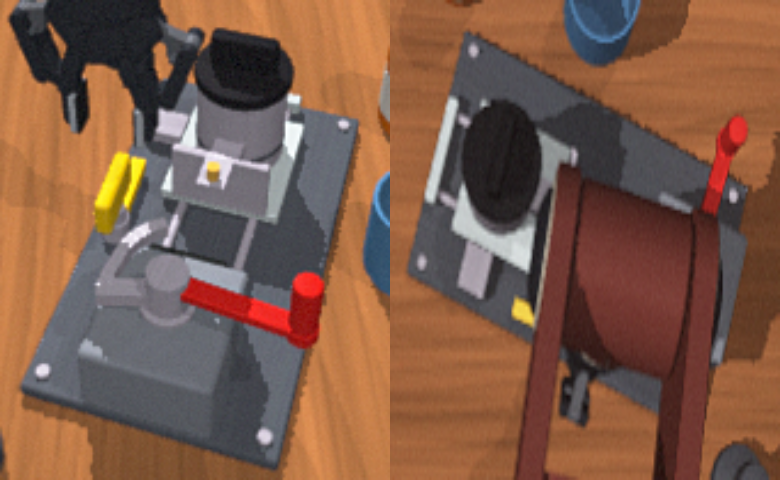

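The left panel shows the open fingers at about (75,110) and (145,125), straddling the bar at (120,190) below them. I'll go down and grip.

play_rows(
  motion=[
    [[0,0.05,-0.1,4,0,0,0],[0,0.05,-0.1,8,0,0,0],[0,0.05,-0.1,8,0,0,0],[1,0.05,-0.1,8,0,0,0],[1,0.05,-0.1,8,0,0,0],[1,0.05,-0.1,8,0,0,0],[1,0.05,-0.1,8,0,0,0],[1,0.05,-0.1,8,0,0,0]],
  ],
)

```text
t: 3.08
tool_pos: [0.4938, -0.0201, 0.0458]
tool_rot: [-2.547, -1.835, -0.001]
contact_force: [-12.1, 3.7, 10.8]
opening: 0.013
```

```bash
python3 go.py "[(20,-75,41,90),(20,-75,41,180)]"; python3 - <<'E'
from station import ctrl
import cv2
a=ctrl.get_image("side")["color"][...,::-1][185:375,215:375]; cv2.imwrite("pics/a2.png",cv2.resize(a,(480,570)))
E
```

```text
t 3.075 F [-12.1   3.7  10.8] op 0.013
cur dock [ 19.3 -75.7  45.8] jaw 90.0 z [-0.001  0.002 -1.   ] q [-0.19 -0.06  2.06  0.    1.15  0.13]
(20, -75, 41, 90) -> [-0.08  0.07  0.48] [-0.1 -0.1 -0. ]
(20, -75, 41, 180) -> [-0.08  0.07  0.48] [ -0.   -0.2 -90. ]
```

View pics/a2.png

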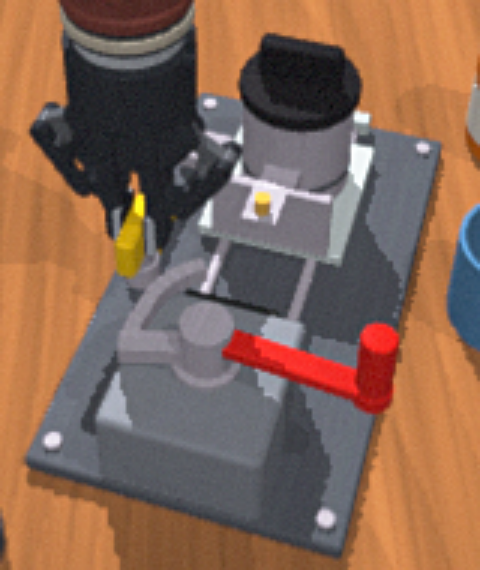

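play_rows(
  motion=[
    [[1,0,0,0,0,0,0],[1,0,0,0,0,0,-8],[1,0,0,0,0,0,-16],[1,0,0,0,0,0,-24],[1,0,0,0,0,0,-32],[1,0,0,0,0,0,-40],[1,0,0,0,0,0,-48],[1,0,0,0,0,0,-56],[1,0,0,0,0,0,-56],[1,0,0,0,0,0,-56]],
  ],
)

```text
t: 4.38
tool_pos: [0.4944, -0.0199, 0.046]
tool_rot: [-1.391, -2.816, -0.004]
contact_force: [4.2, 2.2, -10.7]
opening: 0.0136
```

```bash
python3 go.py "[(20,-75,41,180)]"; python3 -c "
from station import ctrl
print(ctrl.get_obs()['wrist_torque'])"
```

```text
t 4.375 F [  4.2   2.2 -10.7] op 0.0136
cur dock [ 19.  -75.1  46. ] jaw 145.9 z [ 0.001  0.002 -1.   ] q [-0.19 -0.06  2.06  0.    1.15 -0.85]
(20, -75, 41, 180) -> [-0.07 -0.08  0.5 ] [  0.1  -0.1 -34.1]
[ 0.10400062 -0.70158127  0.18342246]
```

play_rows(
  motion=[
    [[1,0,0,0,0,0,-8],[1,0,0,0,0,0,-16],[1,0,0,0,0,0,-24],[1,0,0,0,0,0,-30],[1,0,0,0,0,0,-34],[1,0,0,0,0,0,-34],[1,0,0,0,0,0,-34]],
  ],
)

```text
t: 5.25
tool_pos: [0.4948, -0.0194, 0.046]
tool_rot: [0.51, 3.099, 0.006]
contact_force: [4.4, 2.7, -10.5]
opening: 0.013
```

```bash
python3 go.py "[(20,-75,41,180)]"; python3 - <<'E'
from station import ctrl
print(ctrl.get_obs()['wrist_torque'])
import cv2
a=ctrl.get_image("side")["color"][...,::-1][185:375,215:375]; cv2.imwrite("pics/a3.png",cv2.resize(a,(480,570)))
E
```

```text
t 5.25 F [  4.4   2.7 -10.5] op 0.013
cur dock [ 18.4 -74.9  46. ] jaw 179.7 z [ 0.002  0.003 -1.   ] q [-0.19 -0.06  2.06  0.    1.15 -1.44]
(20, -75, 41, 180) -> [ 0.01 -0.16  0.5 ] [ 0.2  0.  -0.3]
[ 0.24706501 -0.61661698 -0.10131837]
```

View pics/a3.png

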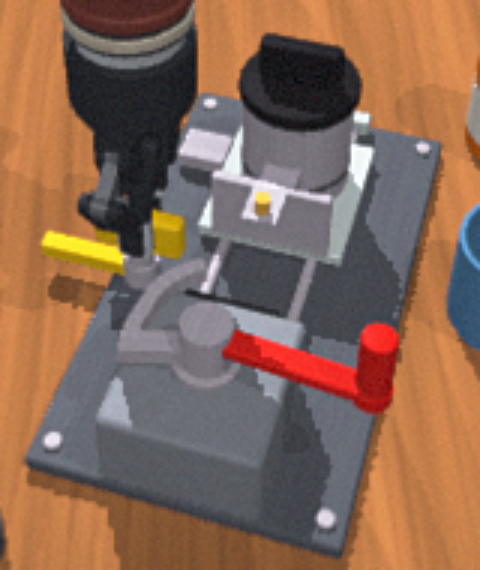

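The dog, at about (80,250), now points outwards to dock -y. Next I'll release, lift and move over the chamber bar.

play_rows(
  motion=[
    [[0.2,0,0,0,0,0,0],[0.2,0,0,0,0,0,0],[0.2,0,0,0,0,0,0],[0.2,0,0,-4,0,0,0],[0.2,0,0,-10,0,0,0],[0.2,0,0,-15,0,0,0],[0.2,0,0,-15,0,0,0]],
  ],
)

```text
t: 6.18
tool_pos: [0.4977, -0.0207, 0.2025]
tool_rot: [0.509, 3.087, 0.005]
contact_force: [-0.2, 0.6, 0.3]
opening: 0.034
```

```bash
python3 go.py "[(-94,0,165,180),(-94,0,118,180)]"; python3 - <<'E'
from station import ctrl
import cv2
from h import *
i=ctrl.get_image("side");a=i["color"][...,::-1][185:375,215:375]; cv2.imwrite("pics/a4.png",cv2.resize(a,(480,570)))
E
```

```text
t 6.175 F [-0.2  0.6  0.3] op 0.034
cur dock [ 18.6 -71.7 202.5] jaw 179.7 z [ 0.013  0.001 -1.   ] q [-0.19 -0.25  1.94  0.    1.44 -1.44]
(-94, 0, 165, 180) -> [-7.07 11.28  3.9 ] [ 0.3  0.7 -0.3]
(-94, 0, 118, 180) -> [-7.01 11.26  8.6 ] [ 0.3  0.7 -0.3]
```

View pics/a4.png

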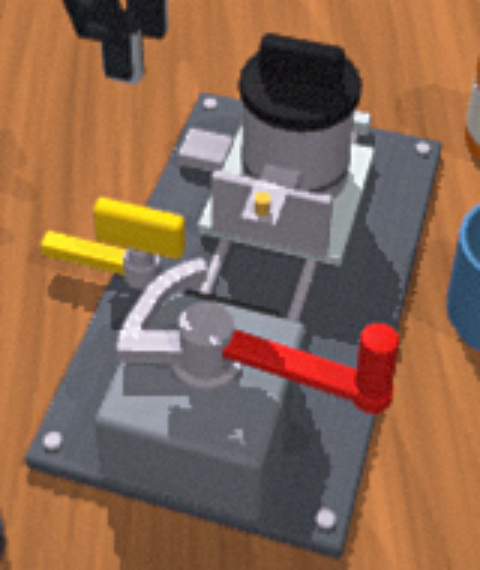

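The stop is fully turned out and the gripper is clear of it. Now for the chamber.

play_rows(
  motion=[
    [[-0.2,-3.5,5.6,0,0,0,0],[-0.2,-7.05,11.2,0,0.3,0.7,-0.3],[-0.2,-7.05,11.2,2,0.3,0.7,-0.3],[-0.2,-7.05,11.2,6,0.3,0.7,-0.3],[-0.2,-7.05,11.2,8.5,0.3,0.7,-0.3],[-0.2,-7.05,11.2,8.5,0.3,0.7,-0.3]],
  ],
)

```text
t: 6.98
tool_pos: [0.5971, 0.0628, 0.1117]
tool_rot: [-0.502, -3.09, 0.001]
contact_force: [-0.2, -0.0, -0.8]
opening: 0.0514
```

```bash
python3 go.py "[(-93,0,118,180)]"; python3 - <<'E'
from station import ctrl
import cv2
i=ctrl.get_image("side");a=i["color"][...,::-1][130:320,215:375]; cv2.imwrite("pics/a5.png",cv2.resize(a,(480,570)))
E
```

```text
t 6.975 F [-0.2 -0.  -0.8] op 0.0514
cur dock [-92.   -3.8 111.7] jaw 180.0 z [-0.011  0.001 -1.   ] q [-0.02  0.1   1.77  0.    1.28 -1.27]
(-93, 0, 118, 180) -> [-0.37  0.1  -0.63] [-0.2 -0.6 -0. ]
```

View pics/a5.png

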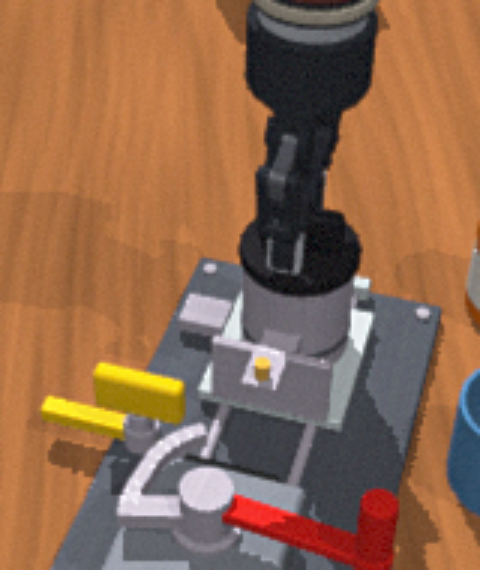

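The fingers straddle the bar at about (290,240), but the hand is 6 mm low and 4 mm off in y. I'll correct that and close.

play_rows(
  motion=[
    [[-0.2,-0.35,0.1,-0.6,0,-0.6,0],[-0.2,-0.35,0.1,-0.6,0,-0.6,0],[0.2,-0.35,0.1,-0.6,0,-0.6,0],[1,-0.35,0.1,-0.6,0,-0.6,0],[1,-0.35,0.1,-0.6,0,-0.6,0],[1,-0.35,0.1,-0.6,0,-0.6,0],[1,-0.35,0.1,-0.6,0,-0.6,0]],
  ],
  newtons=50,
)

```text
t: 7.9
tool_pos: [0.6012, 0.0628, 0.1189]
tool_rot: [0.504, 3.101, -0.003]
contact_force: [-1.5, 0.4, 2.2]
opening: 0.0131
```

```bash
python3 go.py "[(-50,0,118,180),(-17,0,118,180),(-8,0,118,180)]"
```

```text
t 7.9 F [-1.5  0.4  2.2] op 0.0131
cur dock [-9.330e+01  1.000e-01  1.189e+02] jaw 180.0 z [-0.    -0.002 -1.   ] q [-0.02  0.1   1.76 -0.    1.28 -1.27]
(-50, 0, 118, 180) -> [ 0.01 -4.33  0.1 ] [-0.1  0.  -0. ]
(-17, 0, 118, 180) -> [ 0.01 -7.63  0.11] [-0.1  0.  -0. ]
(-8, 0, 118, 180) -> [ 0.01 -8.53  0.11] [-0.1  0.  -0. ]
```

play_rows(
  motion=[
    [[1,0,-0.8,0,0,0,0],[1,0,-1.8,0,0,0,0],[1,0,-2.8,0,0,0,0],[1,0,-3.8,0,0,0,0],[1,0,-4.8,0,0,0,0],[1,0,-5.8,0,0,0,0],[1,0,-6.6,0,0,0,0],[1,0,-7.2,0,0,0,0],[1,0,-7.5,0,0,0,0],[1,0,-7.5,0,0,0,0],[1,0,-7.5,0,0,0,0]],
  ],
)

```text
t: 9.28
tool_pos: [0.5771, -0.0089, 0.1189]
tool_rot: [-0.504, -3.1, 0.006]
contact_force: [-1.7, -1.7, 0.5]
opening: 0.0127
```

```bash
python3 go.py "[(-14,0,118,180),(-8,0,118,180)]"; python3 - <<'E'
from station import ctrl
import cv2
i=ctrl.get_image("side");a=i["color"][...,::-1][185:375,215:375]; cv2.imwrite("pics/a6.png",cv2.resize(a,(480,570)))
E
```

```text
t 9.275 F [-1.7 -1.7  0.5] op 0.0127
cur dock [-1.760e+01 -1.000e-01  1.189e+02] jaw 180.0 z [-0.001 -0.004 -1.   ] q [-0.14  0.04  1.82 -0.    1.28 -1.39]
(-14, 0, 118, 180) -> [-0.01 -0.36  0.09] [-0.2  0.  -0. ]
(-8, 0, 118, 180) -> [-0.01 -0.96  0.09] [-0.2  0.  -0. ]
```

View pics/a6.png

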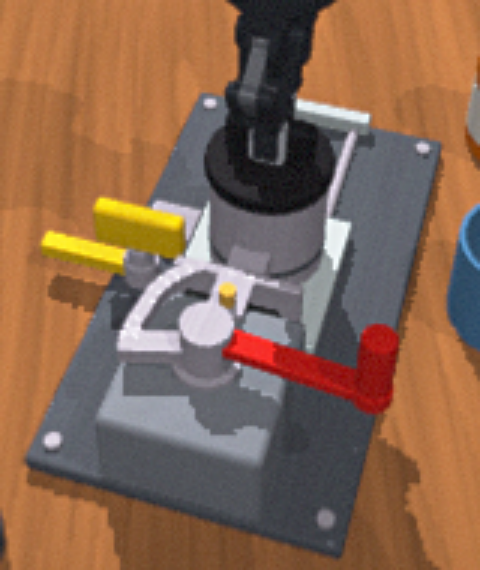

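The chamber is nearly at the gasket, with the pin at (228,293). I'll press in.

play_rows(
  motion=[
    [[1,0,-0.2,0,0,0,0],[1,0,-0.4,0,0,0,0],[1,0,-0.5,0,0,0,0],[1,0,-0.6,0,0,0,0],[1,0,-0.6,0,0,0,0]],
  ],
)

```text
t: 9.95
tool_pos: [0.5752, -0.0147, 0.1189]
tool_rot: [-0.504, -3.1, 0.006]
contact_force: [1.0, 2.9, 0.2]
opening: 0.0129
```

```bash
python3 go.py "[(-8,0,118,180)]"; python3 -c "
from station import ctrl
import numpy as np
F=ctrl.get_obs()['contact_force'];a=np.load('dock.npy')[2];print(F@[np.cos(a),np.sin(a),0])"
```

```text
t 9.95 F [1.  2.9 0.2] op 0.0129
cur dock [-1.160e+01 -1.000e-01  1.189e+02] jaw 180.0 z [-0.001 -0.004 -1.   ] q [-0.15  0.03  1.83 -0.    1.28 -1.4 ]
(-8, 0, 118, 180) -> [-0.01 -0.36  0.09] [-0.2  0.  -0. ]
-3.0312303712071036
```

play_rows(
  motion=[
    [[1,0,-0.15,0,0,0,0],[1,0,-0.3,0,0,0,0],[1,0,-0.3,0,0,0,0],[1,0,-0.3,0,0,0,0]],
  ],
)

```text
t: 10.45
tool_pos: [0.5744, -0.0171, 0.1189]
tool_rot: [-0.504, -3.101, 0.004]
contact_force: [0.6, 5.1, -0.7]
opening: 0.0132
```

```bash
python3 go.py "[(-8,0,118,180)]"; python3 - <<'E'
from station import ctrl
import numpy as np
F=ctrl.get_obs()['contact_force'];a=np.load('dock.npy')[2];print(F@[np.cos(a),np.sin(a),0])
import cv2
i=ctrl.get_image("side");a=i["color"][...,::-1][225:320,235:325]; cv2.imwrite("pics/a7.png",cv2.resize(a,(540,570),interpolation=cv2.INTER_CUBIC))
E
```

```text
t 10.45 F [ 0.6  5.1 -0.7] op 0.0132
cur dock [-9.100e+00 -1.000e-01  1.189e+02] jaw 180.0 z [-0.001 -0.003 -1.   ] q [-0.16  0.03  1.83 -0.    1.28 -1.41]
(-8, 0, 118, 180) -> [-0.01 -0.11  0.09] [-0.1  0.  -0. ]
-5.009756701312601
```

View pics/a7.png

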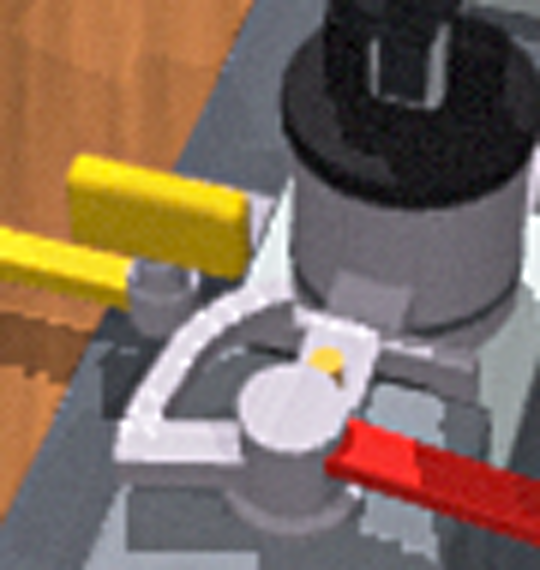

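play_rows(
  motion=[
    [[1,0,-0.2,0,0,0,0],[1,0,-0.4,0,0,0,0],[1,0,-0.4,0,0,0,0],[1,0,-0.4,0,0,0,0]],
  ],
)

```text
t: 11.0
tool_pos: [0.5742, -0.0178, 0.1189]
tool_rot: [0.503, 3.099, 0.006]
contact_force: [5.6, 14.0, -2.0]
opening: 0.0129
```

```bash
python3 go.py "[(-8,0,118,180)]"; python3 -c "
from station import ctrl
import numpy as np
F=ctrl.get_obs()['contact_force'];a=np.load('dock.npy')[2];print(F@[np.cos(a),np.sin(a),0])"
```

```text
t 11.0 F [ 5.6 14.  -2. ] op 0.0129
cur dock [-8.300e+00 -1.000e-01  1.189e+02] jaw 180.0 z [ 0.002  0.004 -1.   ] q [-0.16  0.03  1.83  0.    1.28 -1.41]
(-8, 0, 118, 180) -> [-0.01 -0.03  0.09] [ 0.2  0.1 -0. ]
-15.070485497279138
```

The force jumped to 15 N with almost no travel, so the chamber is home. I'll release and lift.

play_rows(
  motion=[
    [[0.2,0,0,0,0,0,0],[0.2,0,0,0,0,0,0],[0.2,0,0,0,0,0,0],[0.2,0,0,-2,0,0,0],[0.2,0,0,-6,0,0,0],[0.2,0,0,-8,0,0,0],[0.2,0,0,-8,0,0,0]],
  ],
)

```text
t: 11.88
tool_pos: [0.5754, -0.0184, 0.202]
tool_rot: [0.502, 3.094, 0.006]
contact_force: [0.2, 0.7, -0.3]
opening: 0.0344
```

```bash
python3 go.py "[(120,94,190,180),(120,94,108,180)]"; python3 - <<'E'
from station import ctrl
import cv2,numpy as np
for n in("side","top"):
    i=ctrl.get_image(n); np.savez(f"pics/{n}8.npz",**i)
    if n=="side":
        a=i["color"][...,::-1][195:320,235:375]; cv2.imwrite("pics/a8.png",cv2.resize(a,None,fx=4.5,fy=4.5,interpolation=cv2.INTER_CUBIC))
E
```

```text
t 11.875 F [ 0.2  0.7 -0.3] op 0.0344
cur dock [ -8.1   1.3 202. ] jaw 180.0 z [ 0.008  0.003 -1.   ] q [-0.16 -0.05  1.76  0.    1.42 -1.41]
(120, 94, 190, 180) -> [ -9.27 -12.81   1.19] [ 0.3  0.4 -0. ]
(120, 94, 108, 180) -> [ -9.21 -12.85   9.39] [ 0.3  0.4 -0. ]
```

View pics/a8.png

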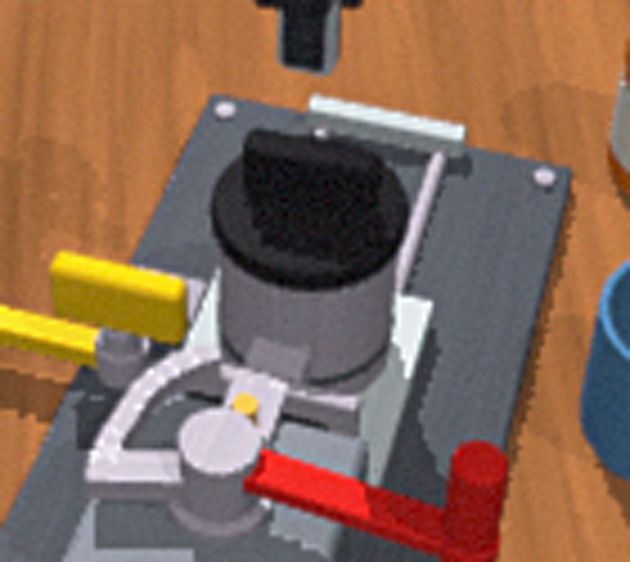

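```bash
python3 - <<'E'
from h import *
p=np.load("dock.npy");S=dict(np.load("pics/side8.npz"))
for u in((250,130),(380,160)):print(wd(p,ray(S,np.array(u)/4.5+[235,195],.142))*1000)
E
```

```text
[[-11.13440377 -26.80787121 142.        ]]
[[ -9.67986052  27.27450603 142.        ]]
```

The chamber stayed within a few mm of home by the same edge measurement (-10.4 now, -94.7 at the start, grip moved 85 mm). On to the lever.

play_rows(
  motion=[
    [[-0.2,-4.6,-6.4,0,0,0,0],[-0.2,-9.2,-12.95,0,0.3,0.4,0],[-0.2,-9.2,-12.95,0.5,0.3,0.4,0],[-0.2,-9.2,-12.95,3,0.3,0.4,0],[-0.2,-9.2,-12.95,3,0.3,0.4,0]],
  ],
)

```text
t: 12.6
tool_pos: [0.6173, -0.1693, 0.1626]
tool_rot: [-0.502, -3.085, -0.003]
contact_force: [-0.5, 0.4, -0.6]
opening: 0.0514
```

```bash
python3 go.py "[(121.5,93.5,109,180)]"; python3 - <<'E'
from station import ctrl
import cv2,numpy as np
i=ctrl.get_image("side")
a=i["color"][...,::-1][195:345,235:415]; cv2.imwrite("pics/a9.png",cv2.resize(a,None,fx=3.5,fy=3.5,interpolation=cv2.INTER_CUBIC))
E
```

```text
t 12.6 F [-0.5  0.4 -0.6] op 0.0514
cur dock [121.9  88.7 162.6] jaw 179.9 z [-0.015  0.004 -1.   ] q [-0.38  0.15  1.63 -0.    1.38 -1.63]
(121.5, 93.5, 109, 180) -> [-0.57  0.04  5.35] [-0.  -0.9 -0.1]
```

View pics/a9.png

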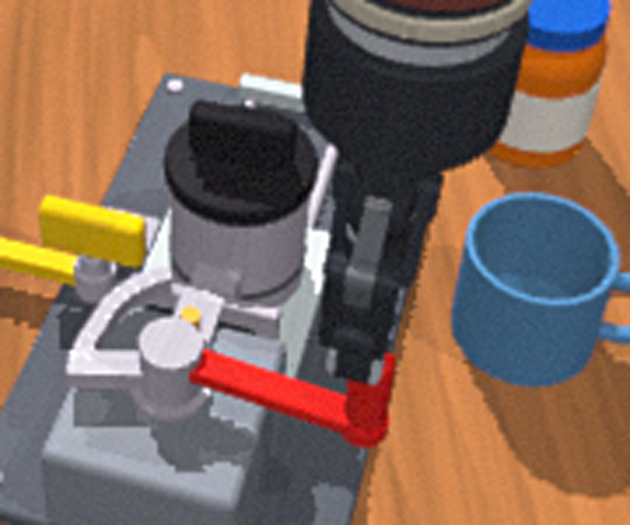

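The front finger at (350,365) sits just in front of the red grip at (370,385), and the mug is clear. Going down with the y corrected, then closing.

play_rows(
  motion=[
    [[-0.2,-0.6,0,0,0,-0.9,0],[-0.2,-0.6,0,2.5,0,-0.9,0],[-0.2,-0.6,0,5.2,0,-0.9,0],[-0.2,-0.6,0,5.2,0,-0.9,0],[0.2,-0.6,0,5.2,0,-0.9,0],[1,-0.6,0,5.2,0,-0.9,0],[1,-0.6,0,5.2,0,-0.9,0],[1,-0.6,0,5.2,0,-0.9,0],[1,-0.6,0,5.2,0,-0.9,0]],
  ],
  newtons=50,
)

```text
t: 13.78
tool_pos: [0.6246, -0.1714, 0.1149]
tool_rot: [0.502, 3.095, -0.003]
contact_force: [-0.1, 1.3, 6.2]
opening: 0.0183
```

```bash
python3 go.py "[(115+95*__import__('math').sin(__import__('math').radians(k)),95*__import__('math').cos(__import__('math').radians(k)),109,184-k) for k in range(4,95,8)]"
```

```text
t 13.775 F [-0.1  1.3  6.2] op 0.0183
cur dock [121.5  96.3 114.9] jaw 180.0 z [ 0.006 -0.003 -1.   ] q [-0.38  0.19  1.66 -0.    1.28 -1.63]
(121.6268650056919, 94.7685847746833, 109, 180) -> [ 0.15 -0.01  0.59] [-0.   0.4 -0. ]
(134.75161062768714, 92.92402206971154, 109, 172) -> [ 0.34 -1.32  0.59] [-0.   0.4  8. ]
(147.49191361593853, 89.2707989746613, 109, 164) -> [ 0.7  -2.6   0.58] [ 0.   0.4 16. ]
(159.5997984646596, 83.88002132159806, 109, 156) -> [ 1.24 -3.81  0.58] [ 0.   0.4 24. ]
(170.83959896778495, 76.85661446562001, 109, 148) -> [ 1.94 -4.93  0.58] [ 0.1  0.4 32. ]
(180.99254519360474, 68.33728103217186, 109, 140) -> [ 2.8  -5.95  0.57] [ 0.1  0.4 40. ]
(189.8610215926386, 58.48784015593754, 109, 132) -> [ 3.78 -6.84  0.57] [ 0.1  0.4 48. ]
(197.27241335952166, 47.50000000000001, 109, 124) -> [ 4.88 -7.58  0.56] [ 0.1  0.4 56. ]
(203.08246618384482, 35.587626374511636, 109, 116) -> [ 6.07 -8.16  0.55] [ 0.2  0.4 64. ]
(207.17809399621967, 22.98258008196843, 109, 108) -> [ 7.33 -8.57  0.55] [ 0.2  0.4 72. ]
(209.47958005998595, 9.930204010427078, 109, 100) -> [ 8.64 -8.8   0.54] [ 0.2  0.4 80. ]
(209.9421285668141, -3.315452186737591, 109, 92) -> [ 9.96 -8.85  0.53] [ 0.3  0.3 88. ]
```

play_rows(
  motion=[
    [[1,0,0,0,0,0,0],[1,0.05,-0.66,0,0,0,4],[1,0.19,-1.31,0,0,0,8],[1,0.35,-1.96,0,0,0,12],[1,0.55,-2.59,0,0,0,16],[1,0.8,-3.2,0,0,0,20],[1,1.09,-3.8,0,0,0,24],[1,1.42,-4.37,0,0,0,28],[1,1.42,-4.37,0,0,0,28]],
  ],
)

```text
t: 14.9
tool_pos: [0.5966, -0.2087, 0.1149]
tool_rot: [1.235, 2.883, -0.002]
contact_force: [-2.9, 0.5, 2.8]
opening: 0.0187
```

```bash
python3 go.py "[(115+95*__import__('math').sin(__import__('math').radians(k)),95*__import__('math').cos(__import__('math').radians(k)),115,184-k) for k in range(32,95,6)]"; python3 - <<'E'
from station import ctrl
import cv2,numpy as np
i=ctrl.get_image("side")
a=i["color"][...,::-1][195:345,235:415]; cv2.imwrite("pics/a10.png",cv2.resize(a,None,fx=3.5,fy=3.5,interpolation=cv2.INTER_CUBIC))
E
```

```text
t 14.9 F [-2.9  0.5  2.8] op 0.0187
cur dock [165.7  81.5 114.9] jaw 152.0 z [ 0.004 -0.003 -1.   ] q [-0.45  0.16  1.7  -0.    1.28 -1.21]
(165.34233010215445, 80.56456913486046, 115, 152) -> [ 0.1  -0.01 -0.01] [0.1 0.3 0. ]
(173.48784015593753, 74.86102159263858, 115, 146) -> [ 0.22 -0.99 -0.01] [0.1 0.3 6. ]
(180.99254519360474, 68.33728103217186, 115, 140) -> [ 0.44 -1.96 -0.02] [ 0.1  0.3 12. ]
(187.7742220963029, 61.06482292022124, 115, 134) -> [ 0.77 -2.9  -0.02] [ 0.1  0.3 18. ]
(193.75856939272896, 53.12332582972095, 115, 128) -> [ 1.19 -3.8  -0.02] [ 0.1  0.3 24. ]
(198.88002132159806, 44.599798464659635, 115, 122) -> [ 1.7  -4.66 -0.03] [ 0.1  0.3 30. ]
(203.08246618384482, 35.587626374511636, 115, 116) -> [ 2.3  -5.45 -0.03] [ 0.2  0.3 36. ]
(206.31986111414028, 26.18554880261492, 115, 110) -> [ 2.98 -6.18 -0.03] [ 0.2  0.3 42. ]
(208.55673653615975, 16.49657687835839, 115, 104) -> [ 3.73 -6.83 -0.04] [ 0.2  0.3 48. ]
(209.7685847746833, 6.626865005691897, 115, 98) -> [ 4.54 -7.4  -0.04] [ 0.2  0.3 54. ]
(209.9421285668141, -3.315452186737591, 115, 92) -> [ 5.41 -7.88 -0.05] [ 0.2  0.2 60. ]
```

View pics/a10.png

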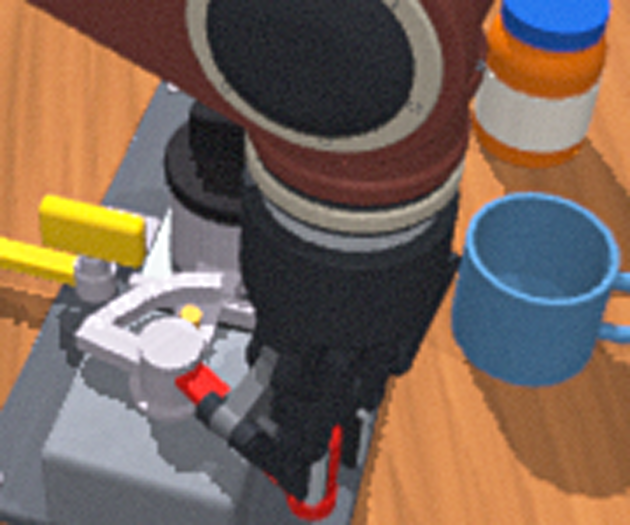

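The cam turns smoothly, and the hook tip at (215,285) passes behind the pin at (190,315). I'll carry on round the arc.

play_rows(
  motion=[
    [[1,0.05,-0.5,0,0,0,3],[1,0.12,-0.99,0,0,0,6],[1,0.22,-1.48,0,0,0,9],[1,0.34,-1.96,0,0,0,12],[1,0.5,-2.43,0,0,0,15],[1,0.67,-2.9,0,0,0,18],[1,0.87,-3.35,0,0,0,21],[1,1.09,-3.8,0,0,0,24],[1,1.34,-4.23,0,0,0,27],[1,1.6,-4.66,0,0,0,30],[1,1.6,-4.66,0,0,0,30]],
  ],
)

```text
t: 16.32
tool_pos: [0.5515, -0.2292, 0.1149]
tool_rot: [1.937, 2.467, -0.001]
contact_force: [-4.7, -0.8, 4.8]
opening: 0.0186
```

```bash
python3 go.py "[(115+95*__import__('math').sin(__import__('math').radians(k)),95*__import__('math').cos(__import__('math').radians(k)),115,184-k) for k in range(62,98,4)]"
```

```text
t 16.325 F [-4.7 -0.8  4.8] op 0.0186
cur dock [199.5  45.2 114.9] jaw 122.2 z [ 0.003 -0.004 -1.   ] q [-0.52  0.08  1.78 -0.    1.27 -0.76]
(198.88002132159806, 44.599798464659635, 115, 122) -> [ 0.08 -0.02 -0.01] [0.1 0.2 0.2]
(201.78681847604707, 38.63998109220102, 115, 118) -> [ 0.16 -0.68 -0.01] [0.1 0.2 4.2]
(204.2707989746613, 32.491913615938536, 115, 114) -> [ 0.27 -1.33 -0.02] [0.2 0.2 8.2]
(206.31986111414028, 26.18554880261492, 115, 110) -> [ 0.43 -1.97 -0.02] [ 0.2  0.2 12.2]
(207.92402206971153, 19.75161062768715, 115, 106) -> [ 0.64 -2.6  -0.02] [ 0.2  0.2 16.2]
(209.0754665304492, 13.22144459120622, 115, 102) -> [ 0.89 -3.22 -0.02] [ 0.2  0.2 20.2]
(209.7685847746833, 6.626865005691897, 115, 98) -> [ 1.18 -3.81 -0.03] [ 0.2  0.2 24.2]
(210.0, 5.8170722959499274e-15, 115, 94) -> [ 1.52 -4.39 -0.03] [ 0.2  0.2 28.2]
(209.7685847746833, -6.626865005691906, 115, 90) -> [ 1.89 -4.93 -0.03] [ 0.2  0.2 32.2]
```

play_rows(
  motion=[
    [[1,0.08,-0.68,0,0,0,4],[1,0.2,-1.33,0,0,0,8],[1,0.35,-1.97,0,0,0,12],[1,0.56,-2.6,0,0,0,16],[1,0.67,-2.91,0,0,0,18],[1,0.81,-3.22,0,0,0,20],[1,0.95,-3.52,0,0,0,22],[1,1.1,-3.81,0,0,0,24],[1,1.27,-4.1,0,0,0,26],[1,1.44,-4.39,0,0,0,28],[1,1.44,-4.39,0,0,0,28]],
  ],
)

```text
t: 17.7
tool_pos: [0.5048, -0.2259, 0.1148]
tool_rot: [2.477, 1.924, -0.001]
contact_force: [-6.3, -2.4, 4.6]
opening: 0.0186
```

```bash
python3 go.py "[(115+95*__import__('math').sin(__import__('math').radians(k)),95*__import__('math').cos(__import__('math').radians(k)),115,184-k) for k in range(88,98,2)]"; python3 - <<'E'
from station import ctrl
print(ctrl.get_obs()["wrist_torque"])
import cv2,numpy as np
i=ctrl.get_image("side")
a=i["color"][...,::-1][195:375,215:395]; cv2.imwrite("pics/a11.png",cv2.resize(a,None,fx=3.3,fy=3.3,interpolation=cv2.INTER_CUBIC))
E
```

```text
t 17.7 F [-6.3 -2.4  4.6] op 0.0186
cur dock [ 2.111e+02 -1.000e-01  1.148e+02] jaw 94.1 z [ 0.002 -0.004 -1.   ] q [-0.55 -0.02  1.89 -0.    1.27 -0.3 ]
(209.9421285668141, 3.315452186737603, 115, 96) -> [ 0.09  0.35 -0.01] [ 0.2  0.2 -1.9]
(210.0, 5.8170722959499274e-15, 115, 94) -> [ 0.11  0.02 -0.02] [0.2 0.2 0.1]
(209.9421285668141, -3.315452186737591, 115, 92) -> [ 0.14 -0.31 -0.02] [0.2 0.2 2.1]
(209.7685847746833, -6.626865005691906, 115, 90) -> [ 0.18 -0.64 -0.02] [0.2 0.2 4.1]
(209.47958005998595, -9.930204010427088, 115, 88) -> [ 0.23 -0.96 -0.02] [0.2 0.2 6.1]
[-0.2968455   1.09010525  0.38567502]
```

View pics/a11.png

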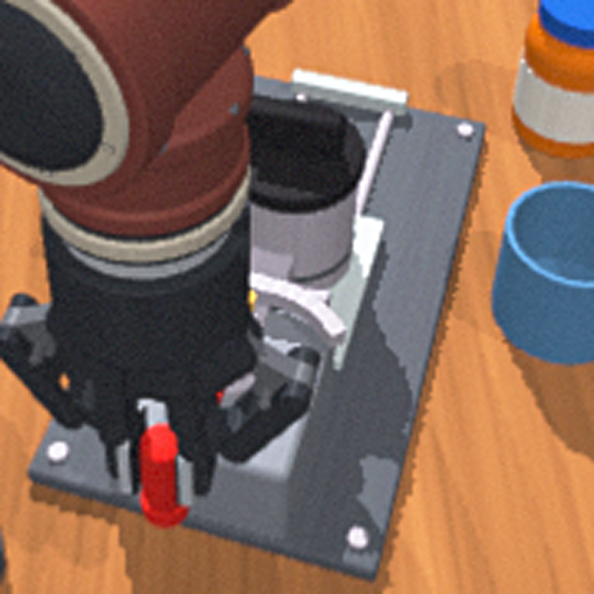

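The lever is now along dock +x and the hook is past the pin at (252,295). I'll nudge it on to the end stop.

play_rows(
  motion=[
    [[1,0.02,-0.2,0,0,0,1],[1,0.04,-0.4,0,0,0,2],[1,0.04,-0.4,0,0,0,2],[1,0.04,-0.4,0,0,0,2]],
  ],
)

```text
t: 18.25
tool_pos: [0.5037, -0.2251, 0.115]
tool_rot: [2.508, 1.874, 0.007]
contact_force: [8.6, -4.6, -3.7]
opening: 0.0185
```

```bash
python3 go.py "[(210,0,115,94)]"
```

```text
t 18.25 F [ 8.6 -4.6 -3.7] op 0.0185
cur dock [210.7  -1.5 115. ] jaw 92.0 z [ 0.01  -0.006 -1.   ] q [-0.56 -0.03  1.9   0.    1.26 -0.27]
(210, 0, 115, 94) -> [ 0.06  0.15 -0.  ] [ 0.6  0.2 -2. ]
```

It moved only 1.4 mm for 4 mm commanded, and the reaction rose to about 9 N, so this is the end stop. I'll release and retreat.

play_rows(
  motion=[
    [[0,0,0,0,0,0,0],[0,0,0,0,0,0,0],[0,0,0,0,0,0,0],[0,0,0,-2,0,0,0],[0,0,0,-6,0,0,0],[0,0,0,-12,0,0,0],[0,0,0,-15,0,0,0],[0,6,0,-15,0,0,0],[0,12,0,-15,0,0,0],[0,18,0,-15,0,0,0],[0,18,0,-15,0,0,0],[0,18,0,-15,0,0,0]],
  ],
)

```text
t: 19.75
tool_pos: [0.5534, -0.0517, 0.2657]
tool_rot: [2.507, 1.874, 0.008]
contact_force: [0.1, -0.6, -0.0]
opening: 0.0429
```

```bash
python3 go.py "[]"; python3 - <<'E'
from station import ctrl
import cv2,numpy as np
i=ctrl.get_image("side"); cv2.imwrite("pics/b1.png",i["color"][...,::-1]); np.savez("pics/b1.npz",**i)
a=i["color"][...,::-1][185:375,205:405]; cv2.imwrite("pics/b2.png",cv2.resize(a,None,fx=3,fy=3,interpolation=cv2.INTER_CUBIC))
i=ctrl.get_image("top"); cv2.imwrite("pics/b3.png",i["color"][...,::-1])
E
```

```text
t 19.75 F [ 0.1 -0.6 -0. ] op 0.0429
cur dock [ 30.5  -9.1 265.7] jaw 92.0 z [ 0.011 -0.006 -1.   ] q [-0.23 -0.14  1.74 -0.    1.53  0.06]
```

View pics/b2.png

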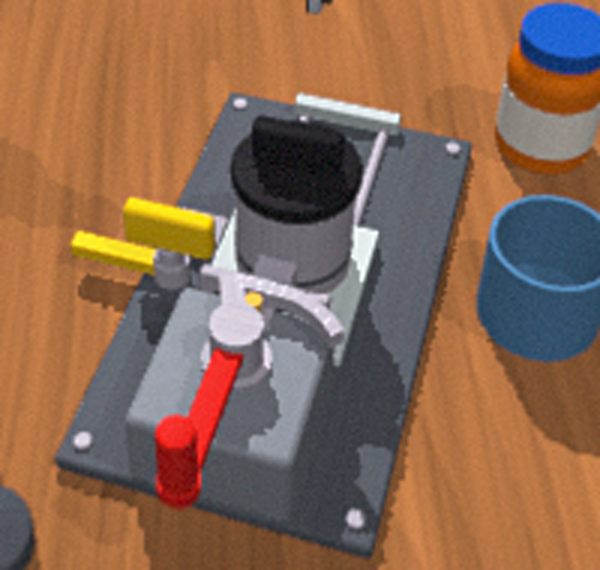

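View pics/b3.png

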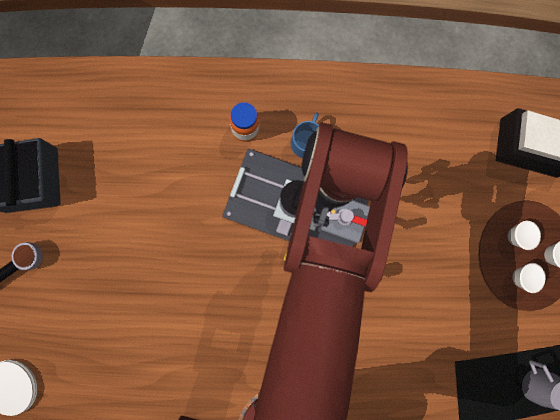

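View pics/b1.png

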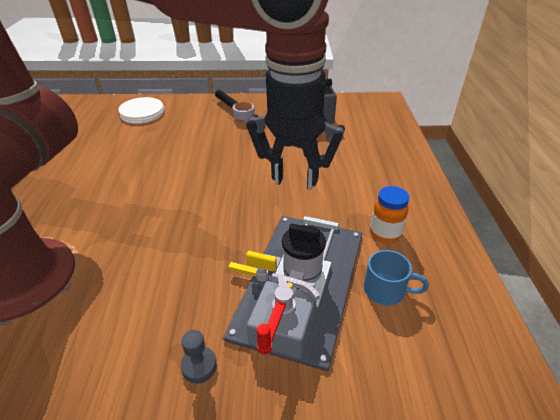

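```bash
python3 - <<'E'
from h import *
p=np.load("dock.npy");S=dict(np.load("pics/b1.npz"))
for n,u,z in(("lever",(174,427),.142),("bar a",(255,118),.142),("bar b",(344,137),.142),("stop bar a",(126,203),.074),("b",(213,220),.074),("dog tip",(74,240),.027)):print(n,wd(p,ray(S,np.array(u)/3+[205,185],z)).round(4)*1000)
E
```

```text
lever [[207.2  -2.3 142. ]]
bar a [[ -9.7 -27.4 142. ]]
bar b [[ -9.5  27.7 142. ]]
stop bar a [[  20.3 -103.4   74. ]]
b [[ 17.7 -46.   74. ]]
dog tip [[  21.6 -143.    27. ]]
```

The lever lies at dock (207,-2), so it is on the end stop. The bar is at x = -9.6, so the gap is about 0. The stop bar is along dock y. Handing in.

```bash
python3 -c "
from station import ctrl
print(ctrl.finish_job())"
```

```text
the job is handed in; nothing more can be done
None
```

The job is done and handed in at about 20 s of the 58 s allowed, in the order asked. I turned the yellow stop a quarter turn, slid the chamber home against the gasket, and swung the cam lever round to its end stop. Then I let go and moved the gripper clear.

**Last checks, from the side camera after the gripper was clear:**
- **Stop:** its bar lies along dock y and its dog points to dock -y, about 1.53 rad or more.
- **Chamber:** its grip bar is at dock x of about -9.6 mm, so the gap is about 0, within roughly 2 mm.
- **Cam:** the lever grip is at about (207, -2) mm in the dock frame. The end stop showed as a rise to about 9 N while the lever hardly moved.
- **Tamper, mug and jar:** they look unmoved in the side view. In the last top view the arm hid the tamper and part of the mug.
- **Gripper:** it ended touching nothing, about 12 cm above the chamber's grip bar.

**Disagreements:** the measured tool positions differed from the camera-fitted dock by about 1 to 2 mm, for example -8.3 mm with the chamber home against the nominal -10 mm. That is in line with the calibration. When I closed on the stop and on the lever grip, the tool sat about 5 mm higher than commanded, but both grips held.

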